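# Seat the tapered key of a drinks dispenser's tap

### The arm

A 6-joint arm with a two-finger parallel gripper is mounted at the origin on a cart in front of the work surface, level with it; the furniture and walls round the work are solid. World frame = base frame: x ahead of the robot, y to its left, z up, the work surface at z = 0. Lengths are in mm, angles in rad, forces in N, time in s.
With the tool pointing down it reaches from about 275 to 1000 mm from the base axis. Payload 8.4 kg.
Tool frame: the origin (TCP) lies at the very end of the fingers, on their centre line; the grasp point (between the pads) lies 19 mm behind it (r.pinch_z is the distance from the TCP to the grasp point, in mm); z points along the fingers, y is the line along which they close (so a half turn about z gives the same grasp; the last joint's range is limited). The gripper opens to 85 mm and grips with 20 to 120 N. Pads are 22 mm wide; open, the fingers measure 114 mm over their backs; the gripper's body (76 mm by 85 mm) begins 54 mm behind the grasp point. The pads swing forward as they close: fully open they stand 13 mm farther back than shut.
Start: joints at [-1.119, 0.353, 1.633, -0, 1.155, -0.002], TCP at [273.989, -561.745, 231.281] pointing down, gripper open.
Joint ranges: [-2.63, 2.63], [-0.92, 2.1], [0.06, 2.66], [-1.3, 4.44], [0, 2.69], [-3.02, 3.02]. Speed limits (rad/s): [2.22, 2.22, 2.79, 3.14, 3.14, 3.14].

### API

Orientations are given as [roll, pitch, yaw] about the fixed x, y, z axes, in that order (R = Rz(yaw) Ry(pitch) Rx(roll)).
In Python, from rig import r gives the robot as it stands.
- The arm moves only by the tool carry_out, never from a script. Its argument "series" is a list of rows, each a list of 7 numbers: the turn, a rotation vector about the tool's x, y, z as a fraction of full scale, then the shift along the tool's x, y, z as a fraction of full scale, then the gripper command: -1 is fully open, 1 is shut, values between are in proportion. A call has 1 to 8 rows; each row is the pose to reach, as a shift and turn from the pose commanded when the call began, along the tool's axes at that moment, turning the shorter way round; what a row does not reach only later rows make up. Full scale, the value 1, is 0.25 m for a shift and pi rad for a turn. A row lasts 1/8 s, in which the tool goes at most 62.5 mm and 10.7 degrees, less where a joint would pass 70% of its speed; a pose out of reach is approached as far as the arm can. A call with a number of a shift or a turn outside -1 to 1 is refused whole. A call with a gripper value outside its range is refused whole. The fingers move at their own pace and stop on an object; "force" is the grip in N (left out, the last holds). Time passes only in rows, so rows that repeat a pose let the fingers close. It gives the time, the measured TCP pose, the force, the opening and the grip force at its end, in the units of the state.
- r.sense(): the state, without advancing time (a new reading comes with each control period).
- r.grab_frame(name): name is "scene" or "top" or "wrist"; returns the picture (384x512x3 uint8, red, green, blue); there is no depth.
- r.get_calibration(name): a dict with "K" (3x3 intrinsics, pixels), "pose" (4x4, takes a point from camera to world coordinates). Camera axes: x right, y up, looking along -z (the intrinsics and any distortion apply to the point x, -y, -z); pixel columns grow to the right and rows downward; lengths in mm; the calibration is good to about 2 mm. A picture is of the moment at which its call begins: read the wrist's pose just before it. get_calibration takes no time and is no camera call; for the wrist camera it gives the pose at the moment of the call.
- r.sign_off(): hands the job in; it is judged then, once.
Trained networks look in the newest picture that a camera, given by its name, has taken for a name from the list of things; names that differ only in an ending like _2 or _b are one class to them, and where a whole thing is asked for, a point or a joint stands for the part that bears it (a point fixed in the world has none). Each returns a list of dicts, best first, with "score" (0 to 1); they miss things now and then, are a little off and sometimes report something else, mostly with a low value. They report only what shows in the picture. A call takes as long as a camera call. They do not tell look-alikes from the thing itself.
- r.silhouettes(camera, label): "region" (384x512 bool, what is visible of it) and "position" ([row, column] in pixels, amid what is visible of it).
The state is a dict: "clock": time; "qpos": joint angles; "qvel": joint speeds; "joint_efforts": joint torques, N m; "eef_pos": TCP position; "tcp_rot": TCP orientation; "contact_force": force on the tool from outside, world axes, zero at the start; "wrist_torque": the same for the moment, N m; "opening": opening from 0.0 (shut) to 1.0 (fully open); "grasp_force": force on a finger pad.
Only numpy, scipy, OpenCV 4.12 (cv2) and the standard library are available. Lean on these libraries where they do the work, as an engineer would, in place of code of your own. Each camera call takes 0.05 s, during which the arm holds its last target. There are 200 camera calls.

### The job

The drinks dispenser has been washed and its tap key stands in the drying block. Put the key upright into the hole on top of the tap and work it in by turning it to and fro while pressing, never harder than 22 N, until its collar sits fully down on the rim and it stays wedged there. Leave the tap shut, with the T-handle square across the line of the spout, let go, and do not disturb the bowl, lemon or glass.

Things in the scene. Friction and masses are not known exactly. Their poses are not given: they have to be found in the camera images.
- key: The tap key, 93 mm tall, about 0.3 kg; origin at the centre of its lower tip, z up. Pale wooden tapered plug, 11 mm across at the tip, widening evenly to 25 mm at 40 mm up; steel collar 38 mm across from 44 to 49 mm; neck 14 mm across; wooden T-handle on top. At the start it stands upright in the drying block, hanging by its collar.
- key_collar (a point): Centre of the underside of the key's collar, 44 mm above the key's tip.
- key_handle (a point): Centre of the key's T-handle bar, 79 mm above the tip, 35 mm above the collar's underside. The bar is 60 mm long (along the key's x), 11 mm thick (along its y) and runs from 65 to 93 mm above the tip; pinch it across its thickness. Half a turn makes no difference.
- dispenser: The dispenser, fixed: wooden stand, black stoneware crock with wooden lid (127 mm across, top about 205 mm high), steel tap in front. Origin on the worktop under the axis of the tap's upright hole; -x points along the spout, y square across it; crock axis 155 mm along +x. The tap barrel is 45 mm across; out of it stands the tap's dark steel sleeve, 30 mm bore, lined by four sprung cork shoes.
- tap_mouth (a point): Centre of the sleeve's rim at rest, 126 mm high, on the hole's axis. Home: collar underside here, on a hard stop on the rim. The key drops in freely to 8 mm short of home, then the shoes grip ever harder. Pushed straight down with 22 N it sticks 2 to 5 mm short; turned to and fro (up to 0.5 N m) under 16 to 20 N it works in, near the end 1 mm per 0.5 to 1 rad of turning. It stays put.
- rack: The drying block, fixed: pale wood, 90 by 130 mm and 46 mm high, origin under its centre on the worktop; a 28 mm hole through its middle in which the key stands, and two empty 17 mm holes beside it.
- rack_hole (a point): Centre of the mouth of the block's middle hole, 46 mm above the worktop.
- bowl: Small white bowl, 105 mm across, 53 mm high, loose on the worktop under the spout; origin at the centre of its underside. Leave alone.
- lemon: Lemon, 71 x 53 x 51 mm, loose on the worktop; origin at its underside. Leave alone.
- glass: Clear tumbler, 79 mm across, 90 mm high, loose on the worktop; origin at the centre of its underside. Leave alone. (Above it a wall shelf hangs over the worktop at 0.46 m height, beyond x = 0.58 and right of y = -0.13: keep the arm clear of it.)
- insert (a joint): How far the sleeve, which carries rim and shoes, is pushed down on its rubber seat, in m: 0 at rest, about 0.3 mm more per N of push on the key (10 N 3.3 mm, 18 N 5.5 mm, 25 N 7.5 mm). It springs back up with the key, so a key held at the home height with less push is still short of home. 7.5 mm or more is forcing it: never do that.
Not all that is in view belongs to the job. What is shaped like the key but blue is not meant.

How it is judged (in metres and radians):
On the way:
1. the key stands upright in the tap's hole, its collar still 4 to 25 mm above the rim (horizontal distance between key_collar and tap_mouth below 0.006 m and angle between key's own z axis and vertical below 0.12 rad and z of key_collar in the frame of tap_mouth between 0.004 and 0.025 m), for 0.1 s.
At the end, for the whole second after the job is handed in: The key is home in the tap: collar within 1.5 mm of the rim, centred within 4 mm, upright within 0.06 rad, the handle within 0.17 rad of square across the spout, at rest and released (z of key_collar in the frame of tap_mouth below 0.0015 m and horizontal distance between key_collar and tap_mouth below 0.004 m and angle between key's own z axis and vertical below 0.06 rad and angle between the x axis of key and the y axis of dispenser, either way round below 0.17 rad and linear speed of key below 0.01 m/s and contact force between the fingers and key below 0.1 N); the robot touches nothing.
It fails at once if the key is forced: the tap's sleeve is pushed down 7.5 mm (about 25 N) (value of joint insert above 0.0075 m).
It fails at once if the bowl, lemon or glass is shifted more than 20 mm (distance of any of bowl, lemon, glass from where it was at the start of the episode above 0.02 m).
It also fails if it takes over 61 s, if anything falls off the work surface, if the arm or the gripper's body presses on something with over 40 N, if the wrist force passes 120 N, or if a joint passes its speed limit or range.

## Working session

There is one attempt and no reset: what is moved stays moved. The work goes in short steps, Python scripts to look and compute and a tool call to move; the robot and the scene stay as the last step left them, time stands still between calls to the robot, and variables do not carry over. Pictures are saved under pics/ and viewed, at most 10 in all, crops included, and the job is handed in when it is done.

Besides the shell and the picture viewer there is one more tool, called as name(argument=value, ...), one argument or row to a line, values as JSON. carry_out: Moves the arm, as the interface text tells. Its arguments: {"type":"object","properties":{"series":{"type":"array"},"force":{"type":"number"}},"required":["series"]}

```bash
mkdir -p pics
cat > h.py <<'E'
import numpy as np, cv2
from rig import r
def ray(cal,px):
    K=np.array(cal["K"]);P=np.array(cal["pose"])
    row,col=px
    d=np.array([(col-K[0,2])/K[0,0],-(row-K[1,2])/K[1,1],-1.])
    return P[:3,3],P[:3,:3]@d
def onz(cal,px,z):
    o,d=ray(cal,px);return o+d*(z-o[2])/d[2]
def proj(cal,p):
    K=np.array(cal["K"]);P=np.array(cal["pose"])
    c=P[:3,:3].T@(np.array(p,float)-P[:3,3])
    return K[1,1]*(-c[1]/-c[2])+K[1,2],K[0,0]*c[0]/-c[2]+K[0,2]
def save(n,im): cv2.imwrite(f"pics/{n}.png",im[:,:,::-1])
E
python3 - <<'E'
from h import *
ims={}
for c in("scene","top"):
    im=r.grab_frame(c);ims[c]=im;cal=r.get_calibration(c)
    print(c,[k for k in cal],np.round(cal["K"],1).tolist(),np.round(cal["pose"],3).tolist())
    for l in("key","dispenser","rack","bowl","lemon","glass"):
        for s in r.silhouettes(c,l)[:3]:
            m=s["region"];ys,xs=np.nonzero(m)
            print(c,l,round(s["score"],2),np.round(s["position"]),xs.min(),xs.max(),ys.min(),ys.max(),m.sum(), np.round(onz(cal,s["position"],{"key":79,"rack":46,"dispenser":205}.get(l,30))))
    save(c,im)
print(r.sense())
E
```

```text
scene ['K', 'pose'] [[485.2, 0.0, 256.9], [0.0, 485.2, 191.0], [0.0, 0.0, 1.0]] [[-0.527, 0.453, -0.719, -609.561], [-0.85, -0.301, 0.432, 663.883], [-0.021, 0.839, 0.544, 942.958], [0.0, 0.0, 0.0, 1.0]]
scene key 0.78 [225. 230.] 220 234 211 239 265 [421. 140.  79.]
scene key 0.74 [241. 194.] 180 197 232 249 217 [410. 264.  79.]
scene key 0.67 [261. 221.] 214 226 244 276 222 [292. 240.  79.]
scene dispenser 0.73 [175. 231.] 203 267 140 211 2787 [484.  94. 205.]
scene rack 0.57 [254. 190.] 165 216 232 273 1245 [402. 285.  46.]
scene bowl 0.57 [218. 260.] 248 281 204 229 678 [460.  11.  30.]
scene glass 0.48 [161. 286.] 286 292 150 174 120 [ 716. -268.   30.]
top ['K', 'pose'] [[390.6, 0.0, 251.4], [0.0, 390.6, 188.5], [0.0, 0.0, 1.0]] [[-0.01, 0.986, -0.167, 326.119], [-0.999, -0.015, -0.028, 13.54], [-0.03, 0.166, 0.986, 1052.719], [0.0, 0.0, 0.0, 1.0]]
top key 0.68 [258. 177.] 168 186 250 267 198 [321. 227.  79.]
top key 0.57 [208. 215.] 205 227 199 213 213 [442. 133.  79.]
top key 0.56 [212. 165.] 155 172 201 220 210 [435. 261.  79.]
top dispenser 0.9 [128. 270.] 238 299 84 208 47
[... 340 characters left out ...]
5.   30.]
{'clock': 0.7, 'qpos': array([-1.11941025e+00,  3.52968029e-01,  1.63340945e+00, -2.21723379e-05,
        1.15521153e+00, -2.41554028e-03]), 'qvel': array([ 0.0015075 , -0.00072012, -0.00044687, -0.00015335, -0.00018857,
        0.00078817]), 'joint_efforts': array([-7.21412125e-04, -6.05008149e+01, -3.42391956e+01, -4.35109791e-05,
        1.04414623e-03, -1.88154026e-06]), 'eef_pos': array([ 273.97367818, -561.74443179,  231.29689744]), 'tcp_rot': array([3.14158906e+00, 2.02938041e-05, 4.53810573e-01]), 'contact_force': array([-0.35742487, -0.93011532, -0.37331363]), 'wrist_torque': array([ 0.01022322, -0.01281218, -0.0197314 ]), 'grasp_force': 0.0, 'opening': 1.0009051568540779}
```

Run:
```python
import cv2,numpy as np
a=cv2.imread("pics/scene.png")[130:290,150:310];b=cv2.imread("pics/top.png")[80:280,130:330]
a=cv2.resize(a,(400,400),interpolation=3);b=cv2.resize(b,(400,400),interpolation=3)
cv2.imwrite("pics/crop.png",np.hstack([a,b]))
```

```text
(no output)
```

View pics/crop.png

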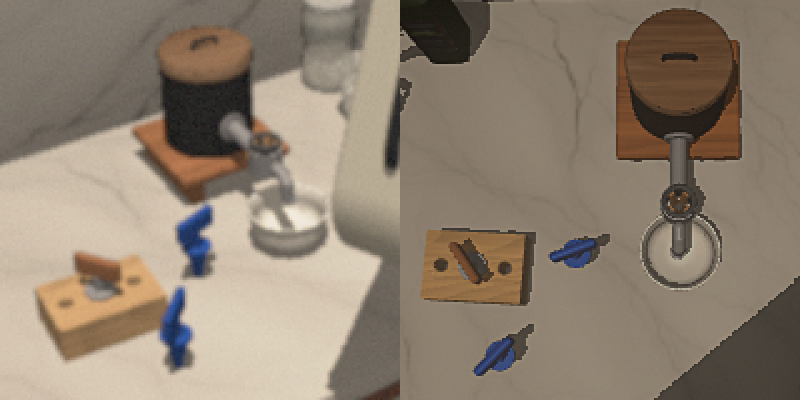

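The left panel shows the key (brown handle) in the rack and two blue decoys. The right panel shows the tap hole at about top px (181, 270), the rack centre at about (213, 167), and the spout pointing towards the robot.

```bash
cat >> h.py <<'E'
from scipy.spatial.transform import Rotation as Ro
def down(yaw): return Ro.from_euler("xyz",[np.pi,0,yaw])
def row(pos,yaw,base=None):
    s=r.sense(); p0,R0=(s["eef_pos"],Ro.from_euler("xyz",s["tcp_rot"])) if base is None else (np.array(base[0]),down(base[1]))
    t=(R0.inv()*down(yaw)).as_rotvec()/np.pi
    d=R0.inv().apply(np.array(pos)-p0)/250
    return np.round(np.r_[t,d],4).tolist()
E
python3 - <<'E'
from h import *
cal=r.get_calibration("top")
hole=onz(cal,(181,270),126);lid=onz(cal,(80+60/2-0,130+140),205);rk=onz(cal,(213.5,167),46)
print("hole",hole,"lid",lid,"rack",rk)
print("rack yaw",[onz(cal,p,46)[:2].round() for p in((195,143),(197,194),(231.5,191),(230,140.5))])
print("handle ends",[onz(cal,p,93)[:2].round() for p in((201.5,155),(220,171))])
print("spout",onz(cal,(205,270),100))
s=r.sense();T=np.eye(4);T[:3,:3]=Ro.from_euler("xyz",s["tcp_rot"]).as_matrix();T[:3,3]=s["eef_pos"]
print("cam in tool",np.round(np.linalg.inv(T)@r.get_calibration("wrist")["pose"],3).tolist(),r.get_calibration("wrist")["K"])
print(row([rk[0]-0,rk[1],300],0.0))
print(row([hole[0]-60,hole[1],320],0.0))
E
```

```text
hole [500.33889763  -5.15191681 126.        ] lid [649.85325574  -6.52072667 205.        ] rack [433.51696597 262.7141908   46.        ]
rack yaw [array([483., 328.]), array([476., 193.]), array([386., 199.]), array([392., 331.])]
handle ends [array([459., 282.]), array([412., 241.])]
spout [445.32344427  -4.59674661 100.        ]
cam in tool [[-0.001, 0.963, 0.271, 68.086], [1.0, 0.001, 0.001, 0.578], [0.001, 0.271, -0.963, -143.32], [0.0, 0.0, 0.0, 1.0]] [[272.1032414    0.         255.15032476]
 [  0.         272.1032414  190.93311684]
 [  0.           0.           1.        ]]
[0.0, 0.0, 0.1445, 2.0193, -2.6843, -0.2749]
[0.0, 0.0, 0.1445, 1.5741, -1.7093, -0.3549]
```

carry_out(
  series=[
    [0,0,-0.085,0.9,-0.85,-0.27,-1],
    [0,0,-0.085,0.9,-0.85,-0.27,-1],
    [0,0,-0.085,0.9,-0.85,-0.27,-1],
    [0,0,-0.085,0.9,-0.85,-0.27,-1],
    [0,0,-0.085,0.9,-0.85,-0.27,-1],
    [0,0,-0.085,0.9,-0.85,-0.27,-1],
  ],
)

```text
clock: 1.45
eef_pos: [384.4, -269.3, 300.1]
tcp_rot: [3.14, -0.001, 0.725]
contact_force: [0.0, -0.2, 0.2]
opening: 1.002
grasp_force: 0.0
```

carry_out(
  series=[
    [0,0,0,1,-0.52,0,-1],
    [0,0,0,1,-0.52,0,-1],
    [0,0,0,1,-0.52,0,-1],
    [0,0,0,1,-0.52,0,-1],
    [0,0,0,1,-0.52,0,-1],
    [0,0,0,1,-0.52,0,-1],
  ],
)

```text
clock: 2.2
eef_pos: [485.7, -8.4, 298.5]
tcp_rot: [-3.141, 0.0, 0.723]
contact_force: [-0.7, -0.2, 0.5]
opening: 0.998
grasp_force: 0.0
```

Run:
```python
from h import *
s=r.sense();print(s["clock"],s["eef_pos"],s["tcp_rot"],s["qpos"],s["contact_force"])
cal=r.get_calibration("wrist");im=r.grab_frame("wrist")
np.save("tapcal.npy",cal["pose"]);cv2.imwrite("pics/tapraw.png",im[:,:,::-1])
print(proj(cal,[500,-5,126]))
save("tap",cv2.resize(im,(768,576),interpolation=3))
print(row([433,262,260],0.72))
```

```text
2.2 [485.73038528  -8.40560423 298.48418874] [-3.14146258e+00  2.00600270e-04  7.23467968e-01] [-2.03627378e-02  6.90130502e-02  1.84081970e+00 -4.25243715e-05
  1.23199560e+00  8.26979772e-01] [-0.70438296 -0.21257351  0.52752012]
(np.float64(163.21372697963753), np.float64(261.0731538707065))
[-0.0, 0.0003, 0.0008, 0.5617, -0.9528, 0.1533]
```

View pics/tap.png

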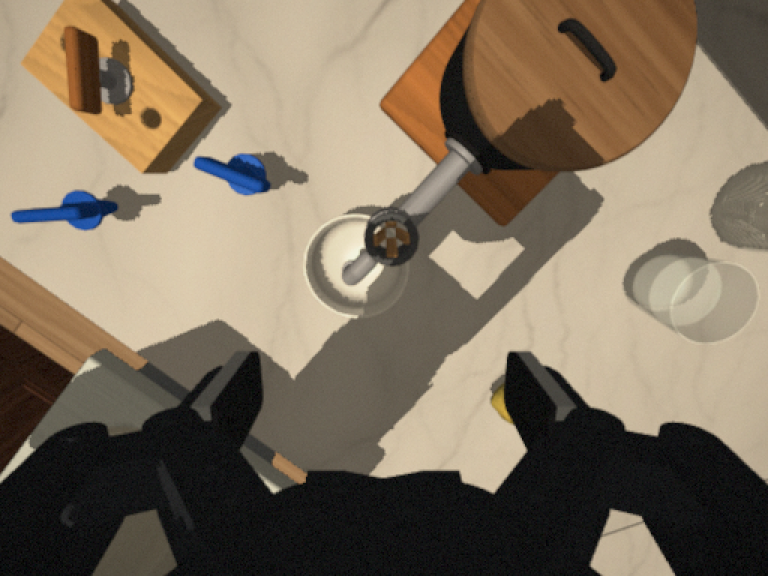

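The wrist view shows the tap's sleeve rim centred at about (391, 236) in the enlarged picture. The lid centre is at about (582, 55) and the key's handle is at upper left, at about (82, 70).

Run:
```python
from h import *
cal=r.get_calibration("wrist");f=lambda x,y,z:onz(cal,((y+.5)/1.5-.5,(x+.5)/1.5-.5),z).round(1)
print("rim",f(391,236,126),"edges",f(363,236,126),f(419,236,126),"lid",f(582,55,205),f(468,55,205),"handle",f(82,70,93),f(68,35,93),f(95,112,93),"collar",f(116,81,49))
```

```text
rim [504.3  -1.  126. ] edges [489.9  15.3 126. ] [518.6 -17.3 126. ] lid [648.3  -3.7 205. ] [609.3  40.7 205. ] handle [439.4 260.1  93. ] [453.5 280.2  93. ] [419.6 237.   93. ] collar [439.1 261.6  49. ]
```

carry_out(
  series=[
    [0,0,0,0.45,-0.9,0.16,-1],
    [0,0,0,0.45,-0.9,0.16,-1],
    [0,0,0,0.45,-0.9,0.16,-1],
    [0,0,0,0.45,-0.9,0.16,-1],
    [0,0,0,0.45,-0.9,0.16,-1],
  ],
)

```text
clock: 2.88
eef_pos: [420.2, 235.2, 258.1]
tcp_rot: [-3.141, 0.001, 0.724]
contact_force: [0.5, 0.3, -0.0]
opening: 1.004
grasp_force: 0.0
```

Run:
```python
from h import *
s=r.sense();print(s["clock"],s["eef_pos"],s["tcp_rot"],s["qvel"].round(2))
cal=r.get_calibration("wrist");im=r.grab_frame("wrist")
for q in r.silhouettes("wrist","key")[:4]:
    ys,xs=np.nonzero(q["region"]);print(round(q["score"],2),np.round(q["position"]),xs.min(),xs.max(),ys.min(),ys.max(),onz(cal,q["position"],90).round())
np.save("keycal.npy",cal["pose"])
save("key",cv2.resize(im,(768,576),interpolation=3))
```

```text
2.875 [420.15362344 235.20524621 258.05417805] [-3.14110730e+00  1.04520614e-03  7.23596837e-01] [ 0.01  0.01 -0.01 -0.03  0.01  0.02]
0.91 [205. 334.] 310 358 188 222 [455. 139.  90.]
0.73 [242. 392.] 360 421 222 266 [469.  49.  90.]
0.72 [228. 210.] 183 231 209 241 [332. 232.  90.]
0.57 [141. 244.] 231 259 119 172 [441. 271.  90.]
```

View pics/key.png

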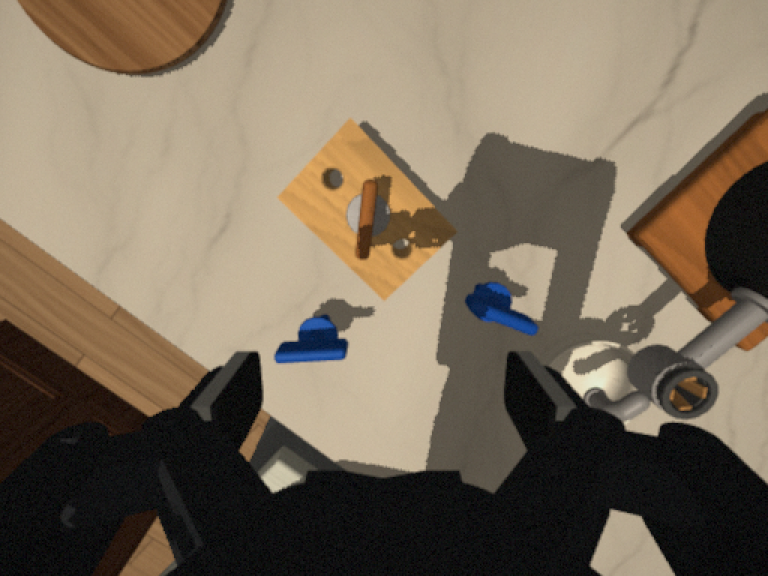

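The key's bar runs from about (371, 181) to (363, 256), above the collar at about (367, 214). The tap rim shows at about (689, 394) at lower right.

Run:
```python
from h import *
cal=r.get_calibration("wrist");f=lambda x,y,z:onz(cal,((y+.5)/1.5-.5,(x+.5)/1.5-.5),z).round(1)
a,b=f(371,181,95),f(363,256,95)
print("ends",a,b,(a+b)/2,np.arctan2(*(a-b)[[1,0]]),np.linalg.norm(a-b),"collar",f(367.5,214,51),"rim",f(689,394,126))
c=[f(*p,46) for p in((350,120),(457,232),(385,300),(278,196))];print("rack",sum(c)/4,c)
# refined: segment brown handle
im=cv2.resize(r.grab_frame("wrist"),(512,384));hsv=cv2.cvtColor(im,cv2.COLOR_RGB2HSV)
print(hsv[135:150:7,240:252:2].tolist())
```

```text
ends [461.7 280.2  95. ] [415.6 248.4  95. ] [438.65 264.3   95.  ] 0.6038507070095379 56.00401771301766 collar [437.6 265.   51. ] rim [503.5  -3.3 126. ]
rack [437.225 263.675  46.   ] [array([485. , 324.7,  46. ]), array([476.9, 196. ,  46. ]), array([388.7, 202. ,  46. ]), array([398.3, 332. ,  46. ])]
[[[13, 182, 158], [13, 180, 164], [12, 176, 151], [13, 179, 127], [17, 77, 66], [17, 25, 71]], [[14, 182, 161], [14, 184, 157], [14, 183, 141], [13, 184, 104], [10, 24, 64], [15, 35, 73]], [[14, 181, 166], [13, 183, 134], [13, 177, 125], [13, 131, 72], [23, 28, 72], [19, 28, 73]]]
```

carry_out(
  series=[
    [0,0,0.033,0.13,-0.04,0.352,-1],
    [0,0,0.033,0.13,-0.04,0.352,-1],
    [0,0,0.033,0.13,-0.04,0.352,-1],
  ],
)

```text
clock: 3.4
eef_pos: [438.8, 260.5, 169.2]
tcp_rot: [3.142, 0.004, 0.615]
contact_force: [0.5, -0.1, -0.6]
opening: 0.999
grasp_force: 0.0
```

Run:
```python
from h import *
s=r.sense();print(s["clock"],s["eef_pos"],s["tcp_rot"],s["qvel"].round(2))
cal=r.get_calibration("wrist");im=r.grab_frame("wrist")
print("exp",proj(cal,[438,264,95]))
save("key2",cv2.resize(im[60:260,130:380],(750,600),interpolation=3))
```

```text
3.4 [438.75000597 260.50801569 169.16297371] [3.14155662 0.00406724 0.61514092] [ 0.   -0.05 -0.03 -0.    0.04 -0.  ]
exp (np.float64(196.90048791974536), np.float64(251.06527492448387))
```

View pics/key2.png

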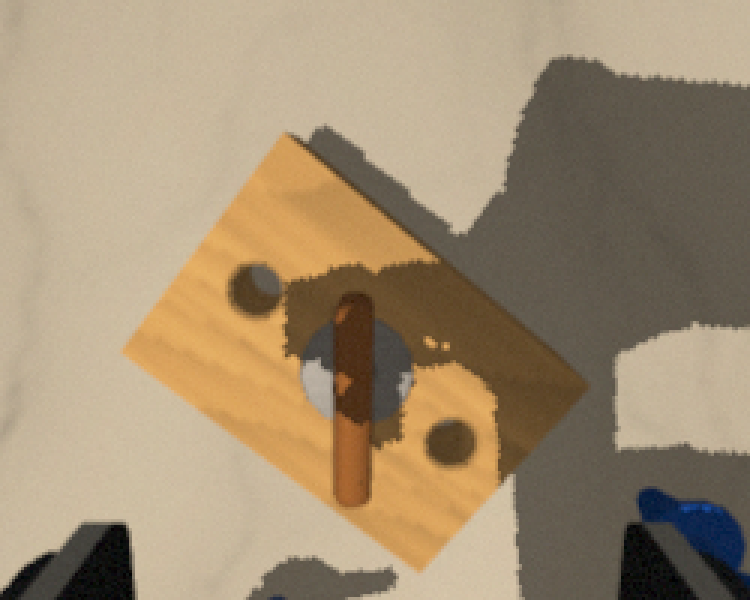

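The bar is almost vertical in the picture, from (354, 295) to (352, 505), so the tool yaw matches. The collar centre is at about (357, 371).

Run:
```python
from h import *
cal=r.get_calibration("wrist");f=lambda x,y,z:onz(cal,((y+.5)/3-.5+60,(x+.5)/3-.5+130),z).round(1)
a,b=f(354,294,95),f(352,507,95)
print(a,b,(a+b)/2,np.linalg.norm(a-b),"collar",f(357,371,51))
g=(a+b)/2
print(r.sense()["eef_pos"],row([g[0],g[1],62],0.615))
```

```text
[463.9 285.5  95. ] [412.6 250.6  95. ] [438.25 268.05  95.  ] 62.04595071396679 collar [437.  267.2  51. ]
[439.27814946 260.97786055 170.6879958 ] [0.0001, 0.0006, 0.0001, 0.0138, -0.0256, 0.4347]
```

carry_out(
  series=[
    [0,0,0,0.009,-0.025,0.2,-1],
    [0,0,0,0.009,-0.025,0.38,-1],
    [0,0,0,0.009,-0.025,0.435,-1],
    [0,0,0,0.009,-0.025,0.435,-1],
    [0,0,0,0.009,-0.025,0.435,1],
    [0,0,0,0.009,-0.025,0.435,1],
    [0,0,0,0.009,-0.025,0.435,1],
    [0,0,0,0.009,-0.025,0.435,1],
  ],
  force=40,
)

```text
clock: 4.45
eef_pos: [437.4, 269.3, 62.5]
tcp_rot: [3.141, -0.001, 0.617]
contact_force: [-1.8, 1.4, 10.8]
opening: 0.141
grasp_force: 23.3
```

carry_out(
  series=[
    [0,0,0,0,0,0,1],
    [0,0,0,0,0,0,1],
    [0,0,0,0,0,0,1],
    [0,0,0,0,0,0,1],
  ],
  force=90,
)

```text
clock: 4.95
eef_pos: [437.4, 269.4, 62.6]
tcp_rot: [3.142, -0.001, 0.617]
contact_force: [-0.7, -1.2, 7.1]
opening: 0.113
grasp_force: 88.1
```

carry_out(
  series=[
    [0,0,0,0,0,-0.1,1],
    [0,0,0,0,0,-0.25,1],
    [0,0,0,0,0,-0.45,1],
    [0,0,0,0,0,-0.63,1],
    [0,0,0,0,0,-0.63,1],
  ],
)

```text
clock: 5.58
eef_pos: [438.7, 270.2, 222.6]
tcp_rot: [3.141, -0.006, 0.617]
contact_force: [0.3, 1.0, -4.2]
opening: 0.113
grasp_force: 88.3
```

Run:
```python
from h import *
s=r.sense();print(s["eef_pos"],s["tcp_rot"],s["contact_force"],s["opening"],s["grasp_force"])
print(row([503,-2,220],1.56))
```

```text
[438.71324458 270.24656283 222.63144466] [ 3.14121655 -0.00598583  0.61730482] [ 0.26721538  1.00011503 -4.15503237] 0.11342329189289789 88.26712042093277
[0.001, -0.0017, -0.3001, -0.4207, 1.0368, 0.0084]
```

carry_out(
  series=[
    [0,0,-0.05,-0.07,0.17,0,1],
    [0,0,-0.1,-0.14,0.34,0,1],
    [0,0,-0.15,-0.21,0.5,0,1],
    [0,0,-0.2,-0.28,0.67,0,1],
    [0,0,-0.25,-0.35,0.84,0,1],
    [0,0,-0.3,-0.42,0.97,0,1],
    [0,0,-0.3,-0.42,1,0,1],
    [0,0,-0.3,-0.42,1,0,1],
  ],
)

```text
clock: 6.58
eef_pos: [495.6, 4.6, 218.3]
tcp_rot: [-3.14, -0.0, 1.556]
contact_force: [-0.2, 0.1, -3.5]
opening: 0.117
grasp_force: 88.5
```

Run:
```python
from h import *
s=r.sense();print(s["clock"],s["eef_pos"],s["tcp_rot"],s["contact_force"],s["qpos"])
cal=r.get_calibration("wrist");im=r.grab_frame("wrist")
print("rim exp",proj(cal,[503,-2,126]))
t=s["eef_pos"];print("key tip exp",proj(cal,[t[0],t[1],t[2]-60]),"collar",proj(cal,[t[0],t[1],t[2]-16]))
S=r.grab_frame("scene");c2=r.get_calibration("scene");print("scene rim",proj(c2,[503,-2,126]),"tip",proj(c2,[t[0],t[1],t[2]-60]))
a=cv2.resize(im,(512,384));b=cv2.resize(S[130:250,190:280],(288,384),interpolation=3)
save("held",np.hstack([a,b]))
```

```text
6.575 [495.62038551   4.5776634  218.31212268] [-3.13954776e+00 -3.45017394e-04  1.55642407e+00] [-0.21218704  0.06518916 -3.47913672] [5.94235425e-03 1.66466572e-01 1.91650073e+00 4.42870386e-04
 1.06066286e+00 2.00976181e-02]
rim exp (np.float64(199.81762414137953), np.float64(264.03037697686716))
key tip exp (np.float64(204.31774355560836), np.float64(255.77233664139473)) collar (np.float64(226.3940122392521), np.float64(255.73220765538707))
scene rim (np.float64(184.95073960090542), np.float64(255.95034964268106)) tip (np.float64(177.8318789095274), np.float64(255.166950811704))
```

View pics/held.png

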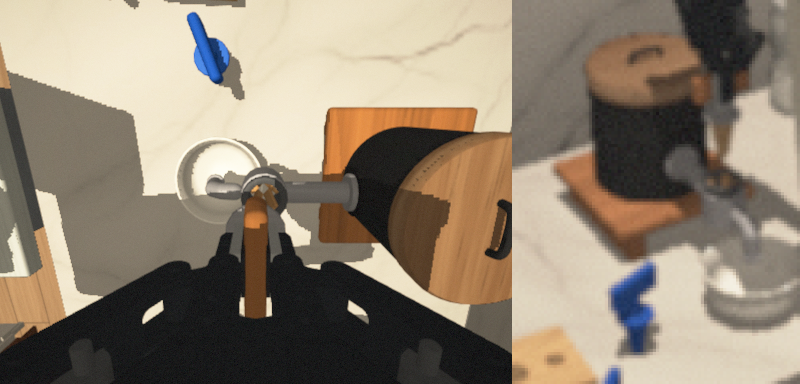

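The wrist view shows the key held by its bar, just in front of the sleeve at about (264, 188), with the spout to the left. I'll zoom in to get the offset.

Run:
```python
from h import *
im=cv2.imread("pics/held.png")[145:245,200:330]
cv2.imwrite("pics/heldz.png",cv2.resize(im,(780,600),interpolation=3))
```

```text
(no output)
```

View pics/heldz.png

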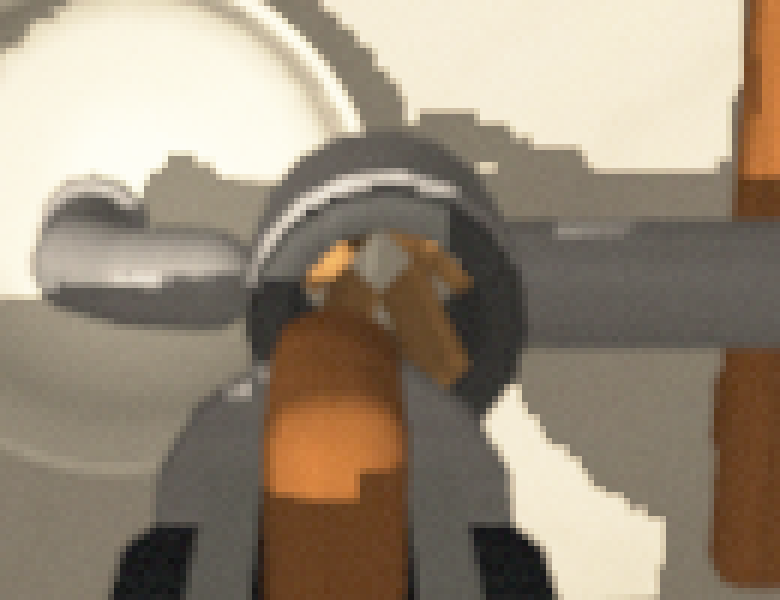

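The rim centre is at about (385, 312) in the zoom, which is px (197, 264) and matches the prediction. The collar is centred at column ≈255, in line with the TCP.

Run:
```python
from h import *
cal=r.get_calibration("wrist")
s=r.sense();t=s["eef_pos"];print(t,s["tcp_rot"])
a=onz(cal,(145+318/6,255.5),t[2]+33);b=onz(cal,(317,256),t[2]+33);print("bar",a,b,(a+b)/2-t)
# rim points: bright near-rim arc top, left/right extremes, outer/inner
for p in((385,178),(385,200),(250,300),(522,310)):print("rimpt",onz(cal,(145+p[1]/6,200+p[0]/6),126).round(1))
print("rim",onz(cal,(197,264.2),126).round(1))
for p in((330,373),(155,490),(510,490)):print("collar",onz(cal,(145+p[1]/6,200+p[0]/6),t[2]-11).round(1))
```

```text
[495.62357907   5.38809081 218.79800309] [-3.14016313e+00 -3.62491147e-04  1.55869260e+00]
bar [495.93849109  39.21339607 251.79800309] [495.41681272 -20.97327209 251.79800309] [ 0.05407283  3.73197118 33.        ]
rimpt [503.3  22.  126. ]
rimpt [503.3  18.7 126. ]
rimpt [482.8   3.5 126. ]
rimpt [523.9   1.4 126. ]
rim [503.2   1.4 126. ]
collar [495.4  19.9 207.8]
collar [477.4   7.6 207.8]
collar [513.5   7.1 207.8]
```

carry_out(
  series=[
    [0,0,0,-0.03,0.03,0,1],
    [0,0,0,-0.03,0.03,0.08,1],
    [0,0,0,-0.03,0.03,0.13,1],
    [0,0,0,-0.03,0.03,0.16,1],
    [0,0,0,-0.03,0.03,0.19,1],
    [0,0,0,-0.03,0.03,0.21,1],
    [0,0,0,-0.03,0.03,0.22,1],
    [0,0,0,-0.03,0.03,0.22,1],
  ],
)

```text
clock: 7.68
eef_pos: [503.5, -2.9, 164.5]
tcp_rot: [-3.141, -0.0, 1.56]
contact_force: [-0.1, 0.2, -5.2]
opening: 0.114
grasp_force: 88.5
```

carry_out(
  series=[
    [0,0,0,0,0,0.01,1],
    [0,0,0,0,0,0.02,1],
    [0,0,0,0,0,0.03,1],
    [0,0,0,0,0,0.04,1],
    [0,0,0,0,0,0.04,1],
  ],
)

```text
clock: 8.3
eef_pos: [503.8, -2.3, 154.8]
tcp_rot: [3.141, -0.001, 1.559]
contact_force: [-2.3, 7.1, 3.6]
opening: 0.116
grasp_force: 89.6
```

Run:
```python
from h import *
s=r.sense();print(s["clock"],s["eef_pos"],s["contact_force"],s["wrist_torque"])
cal=r.get_calibration("wrist");im=r.grab_frame("wrist")
S=r.grab_frame("scene")
a=cv2.resize(im[140:260,190:330],(448,384),interpolation=3);b=cv2.resize(S[150:220,215:285],(352,384),interpolation=3)
save("in",np.hstack([a,b]))
```

```text
8.3 [503.84188634  -2.28856352 154.80832497] [-2.31227946  7.12064221  3.59735438] [ 1.48744039  0.45951004 -0.02926646]
```

View pics/in.png

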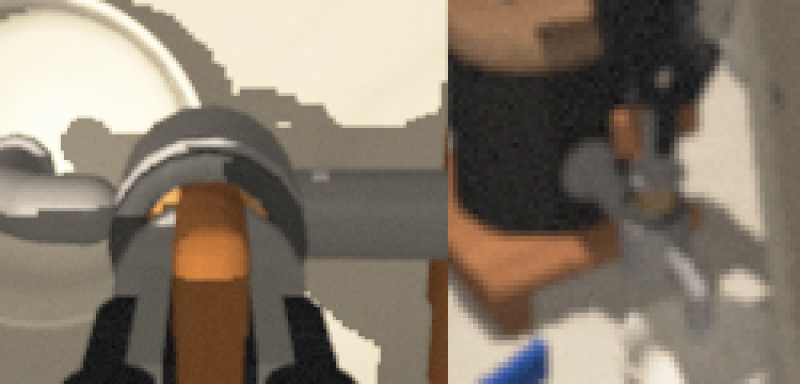

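The key's plug is in the sleeve, with the collar still above the rim. A side force of +7 N in y says to shift about 2 mm in +y.

carry_out(
  series=[
    [0,0,0,0.008,-0.002,0,1],
    [0,0,0,0.008,-0.002,0,1],
    [0,0,0,0.008,-0.002,0,1],
  ],
)

```text
clock: 8.78
eef_pos: [503.4, -0.9, 154.5]
tcp_rot: [3.141, -0.0, 1.56]
contact_force: [0.3, 3.7, -0.8]
opening: 0.11
grasp_force: 88.9
```

carry_out(
  series=[
    [0,0,0,0.008,0,0,1],
    [0,0,0,0.008,0,0,1],
    [0,0,0,0.008,0,0,1],
  ],
)

```text
clock: 9.15
eef_pos: [502.9, 0.7, 154.3]
tcp_rot: [-3.141, 0.0, 1.56]
contact_force: [0.1, 0.2, -3.7]
opening: 0.117
grasp_force: 88.6
```

carry_out(
  series=[
    [0,0,0,0.004,0,0.004,1],
    [0,0,0,0.004,0,0.008,1],
    [0,0,0,0.004,0,0.012,1],
    [0,0,0,0.004,0,0.016,1],
    [0,0,0,0.004,0,0.016,1],
  ],
)

```text
clock: 9.78
eef_pos: [503.4, 1.7, 150.7]
tcp_rot: [3.141, 0.0, 1.56]
contact_force: [0.5, -3.2, 1.0]
opening: 0.109
grasp_force: 89.2
```

carry_out(
  series=[
    [0,0,0,-0.003,0,0,1],
    [0,0,0,-0.003,0,0.004,1],
    [0,0,0,-0.003,0,0.008,1],
    [0,0,0,-0.003,0,0.008,1],
  ],
)

```text
clock: 10.28
eef_pos: [503.3, 1.2, 148.6]
tcp_rot: [3.141, 0.0, 1.56]
contact_force: [-0.1, -2.4, 2.3]
opening: 0.118
grasp_force: 89.4
```

carry_out(
  series=[
    [0,0,0.05,-0.002,0,0.003,1],
    [0,0,0.1,-0.002,0,0.006,1],
    [0,0,0.05,-0.002,0,0.009,1],
    [0,0,0,-0.002,0,0.012,1],
    [0,0,-0.05,-0.002,0,0.012,1],
    [0,0,-0.1,-0.002,0,0.012,1],
    [0,0,-0.05,-0.002,0,0.012,1],
    [0,0,0,-0.002,0,0.012,1],
  ],
)

```text
clock: 11.28
eef_pos: [503.3, 0.9, 145.7]
tcp_rot: [3.141, -0.0, 1.555]
contact_force: [0.4, -1.9, 1.8]
opening: 0.117
grasp_force: 89.0
```

carry_out(
  series=[
    [0,0,0.05,-0.002,0,0.004,1],
    [0,0,0.1,-0.002,0,0.008,1],
    [0,0,0.05,-0.002,0,0.012,1],
    [0,0,0,-0.002,0,0.014,1],
    [0,0,-0.05,-0.002,0,0.014,1],
    [0,0,-0.1,-0.002,0,0.014,1],
    [0,0,-0.05,-0.002,0,0.014,1],
    [0,0,0,-0.002,0,0.014,1],
  ],
)

```text
clock: 12.28
eef_pos: [503.5, 0.8, 142.6]
tcp_rot: [3.141, -0.001, 1.555]
contact_force: [0.1, -0.6, 7.1]
opening: 0.114
grasp_force: 89.6
```

carry_out(
  series=[
    [0,0,0.05,0,0,0.004,1],
    [0,0,0.1,0,0,0.008,1],
    [0,0,0.05,0,0,0.008,1],
    [0,0,0,0,0,0.008,1],
    [0,0,-0.05,0,0,0.009,1],
    [0,0,-0.1,0,0,0.009,1],
    [0,0,-0.05,0,0,0.01,1],
    [0,0,0,0,0,0.01,1],
  ],
)

```text
clock: 13.28
eef_pos: [503.5, 0.8, 140.3]
tcp_rot: [3.141, -0.001, 1.555]
contact_force: [-0.9, 1.2, 9.8]
opening: 0.112
grasp_force: 90.0
```

carry_out(
  series=[
    [0,0,0.05,0,0,0.003,1],
    [0,0,0.1,0,0,0.005,1],
    [0,0,0.05,0,0,0.005,1],
    [0,0,0,0,0,0.005,1],
    [0,0,-0.05,0,0,0.005,1],
    [0,0,-0.1,0,0,0.005,1],
    [0,0,-0.05,0,0,0.005,1],
    [0,0,0,0,0,0.005,1],
  ],
)

```text
clock: 14.28
eef_pos: [503.5, 0.8, 139.1]
tcp_rot: [3.141, -0.001, 1.555]
contact_force: [-0.8, 0.8, 10.4]
opening: 0.115
grasp_force: 90.2
```

carry_out(
  series=[
    [0,0,0.05,0,0,0.004,1],
    [0,0,0.1,0,0,0.006,1],
    [0,0,0.05,0,0,0.006,1],
    [0,0,0,0,0,0.006,1],
    [0,0,-0.05,0,0,0.006,1],
    [0,0,-0.1,0,0,0.006,1],
    [0,0,-0.05,0,0,0.006,1],
    [0,0,0,0,0,0.006,1],
  ],
)

```text
clock: 15.28
eef_pos: [503.6, 0.8, 138.0]
tcp_rot: [3.14, -0.001, 1.555]
contact_force: [-1.9, 1.3, 14.7]
opening: 0.113
grasp_force: 90.9
```

carry_out(
  series=[
    [0,0,0.05,0,0,0,1],
    [0,0,0.1,0,0,0,1],
    [0,0,0.05,0,0,0,1],
    [0,0,0,0,0,0,1],
    [0,0,-0.05,0,0,0,1],
    [0,0,-0.1,0,0,0,1],
    [0,0,-0.05,0,0,0,1],
    [0,0,0,0,0,0,1],
  ],
)

```text
clock: 16.27
eef_pos: [503.6, 0.8, 138.0]
tcp_rot: [3.14, -0.001, 1.555]
contact_force: [-1.4, 1.2, 14.4]
opening: 0.115
grasp_force: 90.8
```

carry_out(
  series=[
    [0,0,0.05,0,0,0,1],
    [0,0,0.1,0,0,0,1],
    [0,0,0.05,0,0,0,1],
    [0,0,0,0,0,0,1],
    [0,0,-0.05,0,0,0,1],
    [0,0,-0.1,0,0,0,1],
    [0,0,-0.05,0,0,0,1],
    [0,0,0,0,0,0,1],
  ],
)

```text
clock: 17.27
eef_pos: [503.6, 0.8, 138.0]
tcp_rot: [3.14, -0.001, 1.555]
contact_force: [-2.3, 0.8, 13.6]
opening: 0.119
grasp_force: 90.8
```

carry_out(
  series=[
    [0,0,0.05,0,0,0.002,1],
    [0,0,0.1,0,0,0.002,1],
    [0,0,0.05,0,0,0.002,1],
    [0,0,0,0,0,0.002,1],
    [0,0,-0.05,0,0,0.002,1],
    [0,0,-0.1,0,0,0.002,1],
    [0,0,-0.05,0,0,0.002,1],
    [0,0,0,0,0,0.002,1],
  ],
)

```text
clock: 18.27
eef_pos: [503.7, 0.8, 137.6]
tcp_rot: [3.14, -0.001, 1.555]
contact_force: [-2.6, 0.7, 15.4]
opening: 0.115
grasp_force: 91.0
```

Run:
```python
from h import *
s=r.sense();print(s["clock"],s["eef_pos"],s["contact_force"],s["wrist_torque"])
cal=r.get_calibration("wrist");im=r.grab_frame("wrist");S=r.grab_frame("scene");c2=r.get_calibration("scene")
t=s["eef_pos"];
for z in(126,121,131):print(z,proj(c2,[503,0.,z]),proj(cal,[503,19,z]))
a=cv2.resize(im[150:250,200:320],(460,384),interpolation=3);b=cv2.resize(S[160:220,225:280],(340,384),interpolation=3)
save("home",np.hstack([a,b]))
```

```text
18.275 [503.69765001   0.82168686 137.58417549] [-2.57723803  0.71977699 15.41402222] [0.14402431 0.5599272  0.32382085]
126 (np.float64(185.13834424074528), np.float64(255.4114296519307)) (np.float64(201.13174657504356), np.float64(254.06689203416647))
121 (np.float64(186.4753875861496), np.float64(255.44735338382168)) (np.float64(198.6546773518903), np.float64(254.09417902252702))
131 (np.float64(183.7965471851391), np.float64(255.37537819717167)) (np.float64(203.76006918835188), np.float64(254.03793886326324))
```

View pics/home.png

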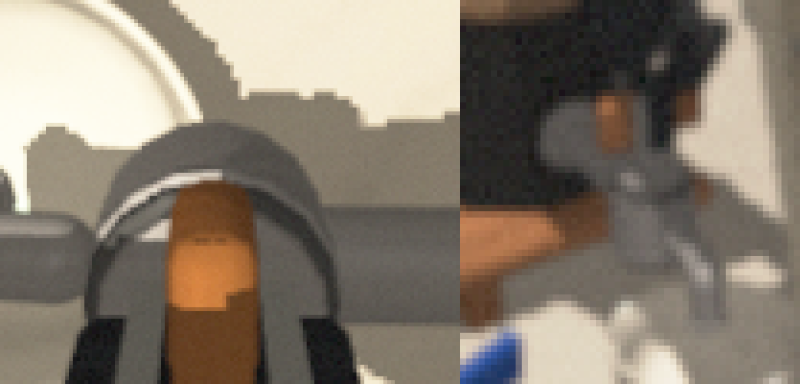

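carry_out(
  series=[
    [0,0,0.05,0,0,0.002,1],
    [0,0,0.1,0,0,0.002,1],
    [0,0,0.15,0,0,0.002,1],
    [0,0,0.1,0,0,0.002,1],
    [0,0,0.05,0,0,0.002,1],
    [0,0,0,0,0,0.002,1],
    [0,0,-0.05,0,0,0.002,1],
    [0,0,-0.1,0,0,0.002,1],
  ],
)

```text
clock: 19.38
eef_pos: [503.2, 0.7, 137.0]
tcp_rot: [3.141, -0.001, 1.878]
contact_force: [-5.3, -0.7, 17.5]
opening: 0.116
grasp_force: 94.3
```

Run:
```python
from h import *
s=r.sense();print(s["clock"],s["eef_pos"],s["tcp_rot"],s["contact_force"],s["wrist_torque"])
im=r.grab_frame("wrist");hsv=cv2.cvtColor(im,cv2.COLOR_RGB2HSV)
m=((hsv[:,:,0]>5)&(hsv[:,:,0]<18)&(hsv[:,:,1]>130)).astype(np.uint8)
n,l,st,c=cv2.connectedComponentsWithStats(m[:, :])
k=max(range(1,n),key=lambda i:st[i][4] if abs(c[i][0]-256)<40 and c[i][1]>180 else 0)
p=np.argwhere(l==k)[:,::-1].astype(np.float32);print(st[k],c[k],cv2.fitLine(p,2,0,.01,.01).ravel())
```

```text
19.375 [503.15698399   0.67753726 137.03554397] [ 3.14117516e+00 -8.38258541e-04  1.87802348e+00] [-5.31848617 -0.67894131 17.53930234] [-0.18266258  1.0508655  -0.38272728]
[ 244  197   24  122 2603] [255.19400692 257.06569343] [ 1.6753919e-02 -9.9985963e-01  2.5519400e+02  2.5706570e+02]
```

carry_out(
  series=[
    [0,0,0.05,0,0,-0.003,1],
    [0,0,0.1,0,0,-0.003,1],
    [0,0,0.104,0,0,-0.003,1],
    [0,0,0.104,0,0,-0.006,1],
    [0,0,0.104,0,0,-0.01,1],
    [0,0,0.104,0,0,-0.015,1],
    [0,0,0.104,0,0,-0.019,1],
    [0,0,0.104,0,0,-0.019,1],
  ],
)

```text
clock: 20.42
eef_pos: [503.6, 0.8, 140.9]
tcp_rot: [3.141, -0.001, 1.547]
contact_force: [1.1, 2.6, 4.6]
opening: 0.11
grasp_force: 89.8
```

carry_out(
  series=[
    [0,0,0,0,0,-0.006,1],
    [0,0,0,0,0,-0.009,1],
    [0,0,0,0,0,-0.009,1],
  ],
)

```text
clock: 20.8
eef_pos: [503.4, 0.6, 142.6]
tcp_rot: [3.141, -0.001, 1.547]
contact_force: [3.4, 3.6, -1.1]
opening: 0.113
grasp_force: 89.0
```

carry_out(
  series=[
    [0,0,0,0,0,0,0],
    [0,0,0,0,0,0,-0.5],
    [0,0,0,0,0,0,-1],
    [0,0,0,0,0,0,-1],
    [0,0,0,0,0,-0.1,-1],
    [0,0,0,0,0,-0.28,-1],
    [0,0,0,0,0,-0.4,-1],
    [0,0,0,0,0,-0.4,-1],
  ],
  force=20,
)

```text
clock: 21.8
eef_pos: [504.5, 0.1, 245.1]
tcp_rot: [3.137, -0.0, 1.547]
contact_force: [0.2, 0.5, -0.5]
opening: 1.001
grasp_force: 0.0
```

Run:
```python
from h import *
s=r.sense();print(s["clock"],s["eef_pos"],s["contact_force"])
cal=r.get_calibration("wrist");im=r.grab_frame("wrist");S=r.grab_frame("scene")
for z in(126,131,161,219-60):print(z,proj(cal,[503.5,1,z]))
np.save("fin.npy",im)
a=cv2.resize(im[120:240,195:320],(480,460),interpolation=3);b=cv2.resize(S[155:215,225:265],(307,460),interpolation=3)
save("fin",np.hstack([a,b]))
```

```text
21.8 [5.04534361e+02 1.43201528e-01 2.45141075e+02] [ 0.20822419  0.54624439 -0.54959608]
126 (np.float64(184.69634877764352), np.float64(253.95528595096542))
131 (np.float64(185.96194063258574), np.float64(253.95307605068461))
161 (np.float64(194.63489231677522), np.float64(253.93793186475506))
159 (np.float64(193.9914741580254), np.float64(253.939055362796))
```

View pics/fin.png

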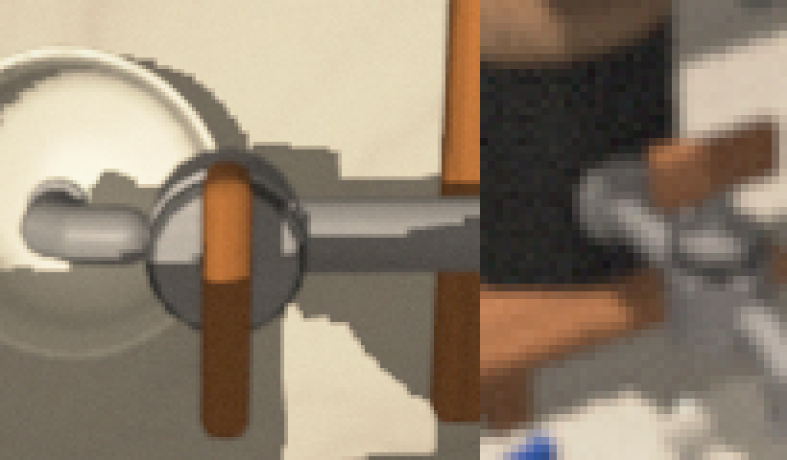

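The key stands upright and released, with its bar square across the spout and the collar concentric with the rim. I'll check the height by touching the bar's top with shut fingers; at home it should be at z = 175 mm.

carry_out(
  series=[
    [0,0,0,0,0,0,1],
    [0,0,0,0,0,0,1],
    [0,0,0,0,0,0,1],
    [0,0,0,0,0,0.1,1],
    [0,0,0,0,0,0.2,1],
    [0,0,0,0,0,0.24,1],
    [0,0,0,0,0,0.256,1],
    [0,0,0,0,0,0.256,1],
  ],
)

```text
clock: 22.9
eef_pos: [503.4, 0.2, 179.2]
tcp_rot: [3.141, -0.0, 1.547]
contact_force: [0.2, -0.6, -0.1]
opening: 0.001
grasp_force: 0.0
```

carry_out(
  series=[
    [0,0,0,0,0,0.004,1],
    [0,0,0,0,0,0.008,1],
    [0,0,0,0,0,0.012,1],
    [0,0,0,0,0,0.016,1],
    [0,0,0,0,0,0.016,1],
  ],
)

```text
clock: 23.52
eef_pos: [503.0, 0.2, 174.7]
tcp_rot: [-3.141, 0.0, 1.547]
contact_force: [-0.1, -0.5, -0.1]
opening: 0.0
grasp_force: 0.0
```

carry_out(
  series=[
    [0,0,0,0,0,0.003,1],
    [0,0,0,0,0,0.006,1],
    [0,0,0,0,0,0.006,1],
  ],
)

```text
clock: 23.9
eef_pos: [503.2, 0.2, 173.5]
tcp_rot: [3.141, 0.0, 1.547]
contact_force: [-1.0, -0.0, 3.4]
opening: -0.003
grasp_force: 1.8
```

carry_out(
  series=[
    [0,0,0,0,0,0.003,1],
    [0,0,0,0,0,0.006,1],
    [0,0,0,0,0,0.006,1],
  ],
)

```text
clock: 24.28
eef_pos: [503.3, 0.2, 172.2]
tcp_rot: [3.141, -0.0, 1.547]
contact_force: [-2.2, 0.1, 7.7]
opening: 0.0
grasp_force: 4.0
```

The zero-force top of the bar extrapolates to about 174.5 mm, which is home within about 0.5 mm. I'll back off and hand in.

carry_out(
  series=[
    [0,0,0,0,0,-0.05,1],
    [0,0,0,0,0,-0.2,1],
    [0,0,0,0,0,-0.4,1],
    [0,0,0,0,0,-0.4,1],
    [0,0,0,0,0,-0.4,1],
    [0,0,0,0,0,-0.4,1],
  ],
)

```text
clock: 25.02
eef_pos: [502.4, 0.2, 270.7]
tcp_rot: [-3.14, 0.0, 1.547]
contact_force: [-0.3, 0.3, -0.3]
opening: -0.001
grasp_force: 0.0
```

```bash
python3 -c "
from rig import r
s=r.sense();print(s['clock'],s['eef_pos'],s['contact_force']);print(r.sign_off())"
```

```text
25.025 [5.02350210e+02 2.05784365e-01 2.70664022e+02] [-0.309936    0.2621497  -0.31328314]
the job is handed in; nothing more can be done
None
```

The key is worked home in the tap, about 0.5 mm or less short of the rim by touch; it is released, upright and square across the spout, and the job was handed in at 25 s with no verdict returned. The push peaked at an estimated 21 N, and the moves stayed clear of the bowl, lemon and glass.

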